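# Seat the flat stake in the stake holder

## Task

Take the flat square-headed stake out of the wooden rack and set its tapered tang into the square tapered socket of the stake holder. Feel it in so that it centres itself and goes fully home, press it down against the cushion spring with a steady push of about 16 N (never more than 20 N), then let go. Leave the round-headed stake in the rack and the other things on the bench where they are.

Things in the scene. Friction and masses are not known exactly. Their poses are not given: they have to be found in the camera images.
- flat_stake: Steel stake to be seated, about 0.35 kg: square head 34 x 34 mm, 36 mm tall, flat top; below it a square tapered tang 55 mm long, 22 mm wide under the head, 10 mm at its lower end. Origin on the axis at the head's underside; z up through the head, x and y square to the flats of head and tang. It stands upright in one of the rack's holes, the head's underside on the rack's top.
- flat_stake_tip (a point): Centre of the lower end of the flat stake's tang, 55 mm below the stake's origin.
- round_stake: A bystander: steel stake with the same tang but a round, domed head 36 mm across, 36 mm tall. Origin on the axis at the head's underside. It stands in the rack's other hole.
- rack: Wooden stake rack, fixed, 64 mm (its x) by 170 mm (its y) by 64 mm tall, with two straight 26 mm square holes right through it, at y = +45 and -45 mm. Origin at the centre of the underside; which stake is in which hole varies.
- holder: Stake holder of dark steel, fixed: base plate 104 x 104 x 14 mm, on it a hollow square column 60 x 60 mm, 70 mm tall; clamp screw on its -y side, reaching out to 48 mm. Origin at the centre of the underside, z up on the column's axis, x and y square to the column. A steel sleeve 36 mm square with the tapered socket stands in the column and out above it.
- column_top (a point): Point on the column's axis, 70 mm above the bench. The sleeve's place is not measured: its mouth, 19.4 mm square, is 78 to 98 mm above the bench, up to 3 mm off the axis in the holder's x and y; its sides are parallel to the column's. The socket has the tang's taper; an off-centre tang rubs on one side and sticks. Fully home, the head's underside is about 12 mm above the mouth, touching nothing.
- sleeve (a joint): How far in m the whole sleeve is pushed down on its stiff cushion spring: 0 unloaded, about 0.001 for each 5 N of downward load (the stake's weight included), stop at 0.009. It rises again when the push ends; the stake stays stuck in it.
- pin (a joint): Travel in m, within the sleeve, of a thin brass ejector pin at the bottom of the socket, on a weak spring (0.5 to 1.2 N), pushed down by the tang's end: 0 when free, about 0.008 when the tang is fully home, wherever the sleeve stands.
- mallet: A bystander: nylon mallet with wooden handle, 68 x 210 x 30 mm, lying on the bench. Origin at the centre of the underside.
- wax: A bystander: round cake of beeswax, 45 mm across, 17 mm tall. Origin at the centre of the underside.
- tweezers: A bystander: steel tweezers with a brown grip, 14 x 130 x 10 mm, lying on the bench. Origin at the centre of the underside.
Mind the look-alikes: they are no part of the job. What is shaped like the flat_stake but purple is not meant.

How it is judged:
By the outcome, as a careful person would: the job done as asked, in the order asked, and still so for the second after the job is handed in, with the robot touching nothing.
It also fails if it takes over 48 s, if anything falls off the work surface, if the arm or the gripper's body presses on something with over 40 N, if the wrist force passes 120 N, or if a joint passes its speed limit or range.

## Robot

A 6-joint arm with a two-finger parallel gripper is mounted at the origin on a cart in front of the work surface, level with it; the furniture and walls round the work are solid. World frame = base frame: x ahead of the robot, y to its left, z up, the work surface at z = 0. Lengths are in m, angles in rad, forces in N, time in s.
With the tool pointing down it reaches from about 0.225 to 0.875 m from the base axis. Payload 3.4 kg.
Tool frame: the origin (TCP) lies on the mounting face of the last link; the fingertips stand 173 mm ahead of it and the grasp point (between the pads) lies 155 mm ahead of it (arm.finger_overhang is the distance from the TCP to the fingertips, in m); z points along the fingers, y is the line along which they close (so a half turn about z gives the same grasp; the last joint's range is limited). The gripper opens to 85 mm and grips with 20 to 120 N. Pads are 22 mm wide; open, the fingers measure 114 mm over their backs; the gripper's body (76 mm by 85 mm) begins 54 mm behind the grasp point. The pads swing forward as they close: fully open they stand 13 mm farther back than shut.
Start: joints at [-1.362, 0.276, 1.505, -0, 1.361, -0.121], TCP at [0.186, -0.544, 0.405] pointing down, gripper open.
Joint ranges: [-2.89, 2.89], [-0.75, 2.08], [0.22, 2.7], [-1.18, 4.32], [0.11, 2.71], [-2.7, 2.7]. Speed limits (rad/s): [2.57, 2.57, 3.14, 3.14, 3.14, 3.14].

## Interface

Orientations are given as a 3x3 rotation matrix whose columns are the frame's x, y, z axes.
In Python, from bench import arm gives the robot as it stands. The module is installed in compiled form; this text tells all that it offers.
- The arm moves only by the tool send_rows, never from a script. Its argument "motion" is a list of rows, each a list of 6 numbers: the shift along the tool's x, y, z scaled (see below), then the turn, a rotation vector about the tool's x, y, z scaled (see below). A call has 1 to 8 rows; each row is the pose to reach, as a shift and turn from the pose commanded when the call began, along the tool's axes at that moment; what a row does not reach only later rows make up. The controller multiplies each number of a shift by 20 cm and each number of a turn by 90 degrees. A row lasts 1/8 s, in which the tool goes at most 62.5 mm and 10.7 degrees, less where a joint would pass 70% of its speed; a pose out of reach is approached as far as the arm can. A call with a number of a shift or a turn outside -1 to 1 is refused whole. A call with a gripper value outside its range is refused whole. "fingers" is the closure, from 0 (fully open) to 1 (shut), set as the call begins (left out, the last holds). The fingers move at their own pace and stop on an object; the grip force is fixed at half the most. Time passes only in rows, so rows that repeat a pose let the fingers close. It gives the time, the measured TCP pose, the force, the opening and the grip force at its end, in the units of the state.
- arm.sense(): the state, without advancing time (a new reading comes with each control period).
- arm.grab_frame(name): name is "side" or "top" or "wrist"; returns a dict with "image" (400x640x3 uint8, red, green, blue), "vertical_fov" (degrees; the focal length in pixels is half the picture's height over the tangent of half this angle, whatever the lens; pixels are square), "cx", "cy" (the principal point, pixels), "D" ([k1, k2, p1, p2, k3] as OpenCV has them; the pictures are not rectified), "R" (3x3) and "t" (3): a world point X has camera coordinates R X + t; the wrist camera has in their place "tool_from_camera" (4x4, takes a point from camera to tool coordinates, whose origin is the TCP and whose axes are the flange's). Camera axes: x right, y down, z forward; pixel columns grow to the right and rows downward; lengths in m; the calibration is good to about 2 mm. A picture is of the moment at which its call begins: read the wrist's pose just before it. There is no depth.
- arm.sign_off(): hands the job in; it is judged then, once.
The state is a dict: "time": time; "joint_positions": joint angles; "joint_velocities": joint speeds; "effort": joint torques, N m; "position": TCP position; "tcp_rot": TCP orientation; "force": force on the tool from outside, world axes, zero at the start; "torque": the same for the moment, N m; "finger_gap": finger opening in m; "gripper_force": force on a finger pad.
Only numpy, scipy, OpenCV 4.12 (cv2) and the standard library are available. Lean on these libraries where they do the work, as an engineer would, in place of code of your own. Each camera call takes 0.05 s, during which the arm holds its last target. There are 200 camera calls.

## Working session

There is one attempt and no reset: what is moved stays moved. The work goes in short steps, Python scripts to look and compute and a tool call to move; the robot and the scene stay as the last step left them, time stands still between calls to the robot, and variables do not carry over. Pictures are saved under pics/ and viewed, at most 10 in all, crops included, and the job is handed in when it is done.

Besides the shell and the picture viewer there is one more tool, called after "Request:" by a JSON object that holds its "method" and its "body". send_rows: Moves the arm, as the interface text tells. Shifts and turns lie within -1 to 1; 1 stands for 20 cm of shift or 90 degrees of turn. Its arguments: {"type":"object","properties":{"motion":{"type":"array","items":{"type":"array","items":{"type":"number","minimum":-1,"maximum":1}}},"fingers":{"type":"number"}},"required":["motion"]}

```bash
mkdir -p pics
python3 - <<'E'
from bench import arm
import cv2,pickle
s=arm.sense();print({k:s[k] for k in('time','position','force','finger_gap')});print(s['tcp_rot'])
for n in('side','top'):
    f=arm.grab_frame(n);pickle.dump(f,open(n+'.pkl','wb'));cv2.imwrite(f'pics/{n}.png',f['image'][:,:,::-1]);print(n,f['vertical_fov'],f['t'],f['D'])
E
```

```text
{'time': 0.0, 'position': array([ 0.1861648 , -0.54378473,  0.40383379]), 'force': array([ 0.29847912, -0.89957382, -0.39279   ]), 'finger_gap': 0.08545399224076097}
[[ 9.46107319e-01  3.23853023e-01 -4.00408817e-04]
 [ 3.23853201e-01 -9.46105578e-01  1.82748681e-03]
 [ 2.13008114e-04 -1.85867233e-03 -9.99998250e-01]]
side 57.661618426659004 [0.39982148 0.28632378 0.59801952] [-0.0228227  0.         0.         0.         0.       ]
top 50.851377080492 [-0.17034216  0.55649291  0.95210868] [-0.03247537  0.          0.          0.          0.        ]
```

View pics/side.png

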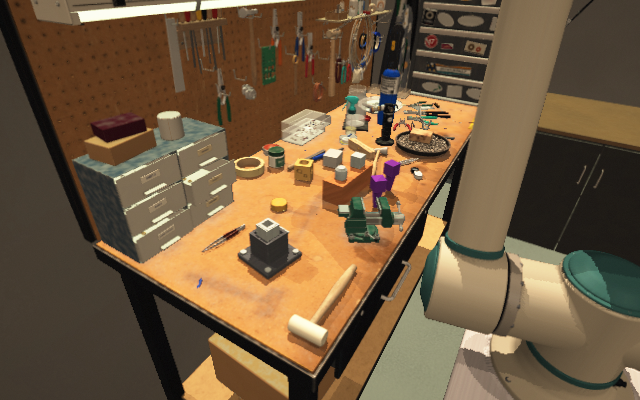

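View pics/top.png

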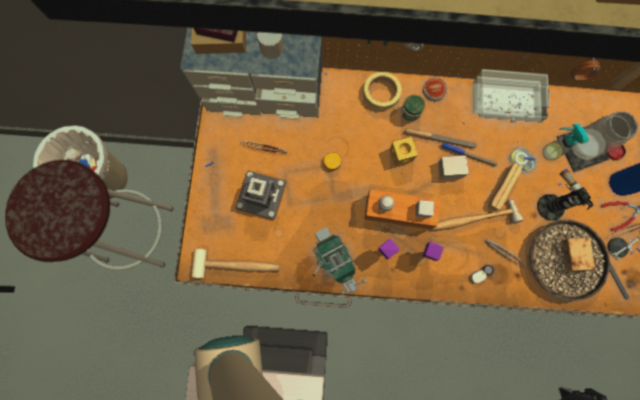

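Top view candidates for the flat stake: rack's square white head (426,208), rack's round head (386,203), a white block behind (454,165), purple stakes (388,249) and (433,251). I choose (426,208); I'll check it in a close crop. The holder is at (261,192).

```bash
cat > h.py <<'E'
import cv2,pickle,numpy as np
def K(f):
    h=f['image'].shape[0];fl=h/2/np.tan(np.radians(f['vertical_fov'])/2)
    return np.array([[fl,0,f['cx']],[0,fl,f['cy']],[0,0,1]])
def Rt(f,s=None):
    if 'R' in f: return np.array(f['R']),np.array(f['t'])
    T=np.eye(4);T[:3,:3]=s['tcp_rot'];T[:3,3]=s['position'];T=np.linalg.inv(T@np.array(f['tool_from_camera']))
    return T[:3,:3],T[:3,3]
def ray(f,uv,s=None):
    R,t=Rt(f,s);p=cv2.undistortPoints(np.array([[uv]],float),K(f),np.array(f['D'],float))[0,0]
    return -R.T@t,R.T@np.array([p[0],p[1],1])
def onz(f,uv,z,s=None):
    o,d=ray(f,uv,s);return o+d*(z-o[2])/d[2]
def proj(f,X,s=None):
    R,t=Rt(f,s);return cv2.projectPoints(np.atleast_2d(np.array(X,float)),cv2.Rodrigues(R)[0],t,K(f),np.array(f['D'],float))[0][:,0]
E
python3 - <<'E'
from h import *
f=pickle.load(open('top.pkl','rb'));g=pickle.load(open('side.pkl','rb'))
for n,uv,z in[('flat',(426,208),.1),('round',(386,203),.1),('holdertop',(257,188),.09),('rackL',(366,218),.064),('rackLt',(370,190),.064),('rackR',(437,228),.064)]:
    X=onz(f,uv,z);print(n,X.round(3),proj(g,X).round(0))
a=cv2.resize(f['image'][170:270,340:480],None,fx=5,fy=5,interpolation=3)[:290,:]
b=cv2.resize(g['image'][130:230,310:450],None,fx=5,fy=5,interpolation=3)[:300]
a=np.vstack([a,b]);cv2.imwrite('pics/c1.png',a[:,:,::-1])
E
```

```text
flat [ 0.551 -0.365  0.1  ] [[358. 154.]]
round [ 0.555 -0.272  0.1  ] [[342. 166.]]
holdertop [0.57  0.029 0.09 ] [[269. 224.]]
rackL [ 0.523 -0.232  0.064] [[345. 188.]]
rackLt [ 0.592 -0.237  0.064] [[323. 180.]]
rackR [ 0.512 -0.4    0.064] [[374. 164.]]
```

View pics/c1.png

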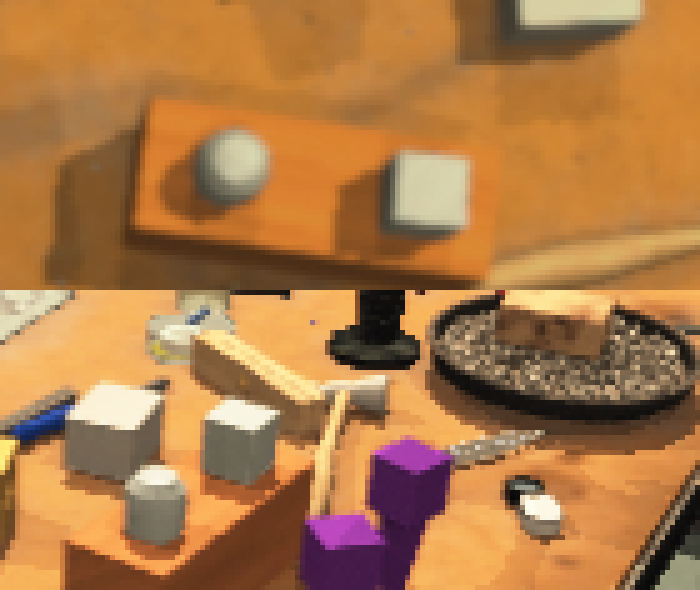

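Top crop (over side crop): dome at left of the rack (235,165), pale square head at right (430,190). The side crop shows the same square steel head on the rack, with the white block and purple stakes separate. Choice confirmed; moving above it.

Request:
{"method": "send_rows", "body": {"motion": [[0.25,-0.03,0,0,0,0],[0.5,-0.06,0,0,0,0],[0.75,-0.1,0,0,0,0],[1,-0.13,0,0,0,0]], "fingers": 0}}

```text
time: 0.6
position: [0.3682, -0.4537, 0.4043]
tcp_rot: [[0.946, 0.324, -0.0], [0.324, -0.946, 0.001], [-0.0, -0.001, -1.0]]
force: [0.9, -0.1, -0.0]
finger_gap: 0.0856
gripper_force: 0.0
```

Request:
{"method": "send_rows", "body": {"motion": [[0.25,-0.03,0,0,0,0.08],[0.5,-0.06,0,0,0,0.16],[0.75,-0.1,0,0,0,0.25],[1,-0.13,0,0,0,0.25],[1,-0.13,0,0,0,0.25],[1,-0.13,0,0,0,0.25]]}}

```text
time: 1.35
position: [0.5476, -0.3652, 0.404]
tcp_rot: [[0.998, -0.062, -0.002], [-0.062, -0.998, 0.0], [-0.002, -0.0, -1.0]]
force: [-0.1, -0.3, -1.1]
finger_gap: 0.0853
gripper_force: 0.0
```

Run:
```python
from h import *
from bench import arm
s=arm.sense();f=arm.grab_frame('wrist');pickle.dump((s,f),open('w1.pkl','wb'))
cv2.imwrite('pics/w1.png',f['image'][:,:,::-1])
print(s['time'],s['position'],s['tcp_rot'].round(4),f['tool_from_camera'],proj(f,[[.551,-.365,.1]],s))
```

```text
1.35 [ 0.547597   -0.36520204  0.40400683] [[ 9.981e-01 -6.220e-02 -1.800e-03]
 [-6.220e-02 -9.981e-01  3.000e-04]
 [-1.900e-03 -2.000e-04 -1.000e+00]] [[ 1.99423335e-04 -9.54167788e-01 -2.99272105e-01  7.77440138e-02]
 [ 9.99999666e-01  4.27362155e-04 -6.96195636e-04 -8.70265273e-04]
 [ 7.92185022e-04 -2.99271867e-01  9.54167555e-01  3.10847348e-02]
 [ 0.00000000e+00  0.00000000e+00  0.00000000e+00  1.00000000e+00]] [[321.45479709 189.60976047]]
```

View pics/w1.png

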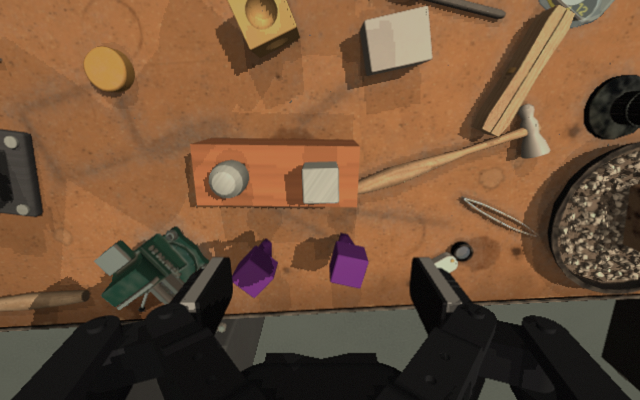

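Wrist view: rack along (193–358, 145–205), round head at (228,180), square head around (321,182). It is nearly aligned with the picture; I'll enlarge it.

Run:
```python
from h import *
s,f=pickle.load(open('w1.pkl','rb'))
cv2.imwrite('pics/w1c.png',cv2.resize(f['image'][140:215,285:365],None,fx=8,fy=8,interpolation=2)[:,:,::-1])
```

```text
(no output)
```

View pics/w1c.png

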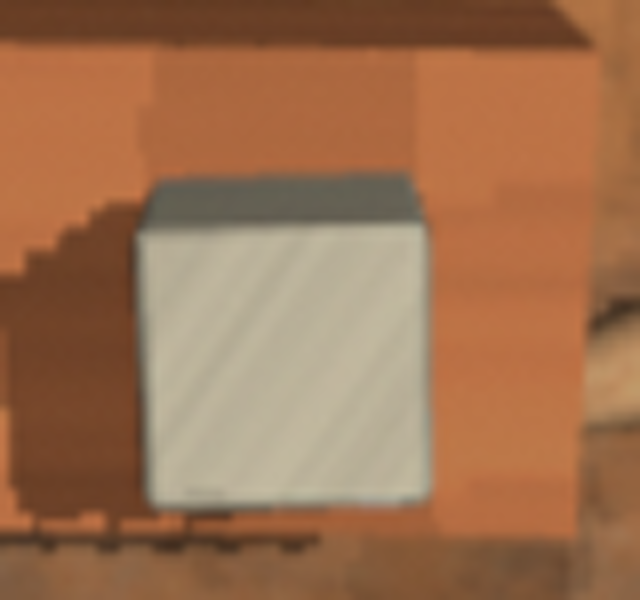

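Run:
```python
from h import *
s,f=pickle.load(open('w1.pkl','rb'));
c=np.array([(138,233),(427,224),(429,502),(150,507)])/8-.44+[285,140]
P=np.array([onz(f,u,.1,s) for u in c]);m=P.mean(0);print(P.round(4),m)
for i in range(4):
    d=P[(i+1)%4]-P[i];print(np.linalg.norm(d),np.degrees(np.arctan2(d[1],d[0])))
R=s['tcp_rot'];print('tool delta',R.T@(m-s['position']))
g=pickle.load(open('top.pkl','rb'));print(onz(g,(426,208),.1),proj(g,[m]))
r=np.array([onz(f,np.array(u)/8-.44+[285,140],.064,s) for u in[(590,48),(575,538)]]);d=r[1]-r[0];print('rack edge',np.degrees(np.arctan2(d[1],d[0])),np.linalg.norm(d),r)
```

```text
[[ 0.5716 -0.3485  0.1   ]
 [ 0.5707 -0.3811  0.1   ]
 [ 0.5378 -0.3799  0.1   ]
 [ 0.5392 -0.3473  0.1   ]] [ 0.55480359 -0.36417748  0.1       ]
0.03265456743091439 -91.73715025645599
0.0329282127704189 177.82775878752116
0.03264070224790695 87.53988291595884
0.03251624796245685 -2.1487428863254103
tool delta [ 0.0076932  -0.00140331  0.30399339]
[ 0.5510268  -0.36452347  0.1       ] [[425.89446696 206.37851897]]
rack edge 176.80859340459983 0.06454697624072189 [[ 0.58444656 -0.4040175   0.064     ]
 [ 0.51999969 -0.40042406  0.064     ]]
```

Request:
{"method": "send_rows", "body": {"motion": [[0.03,-0.0075,0.2,0,0,-0.017],[0.035,-0.0075,0.4,0,0,-0.017],[0.035,-0.0075,0.6,0,0,-0.017],[0.035,-0.0075,0.75,0,0,-0.017],[0.035,-0.0075,0.82,0,0,-0.017],[0.035,-0.0075,0.82,0,0,-0.017]]}}

```text
time: 2.15
position: [0.5541, -0.3648, 0.2403]
tcp_rot: [[0.999, -0.037, -0.001], [-0.037, -0.999, 0.001], [-0.001, -0.001, -1.0]]
force: [-0.2, 0.4, 0.1]
finger_gap: 0.0855
gripper_force: 0.0
```

Request:
{"method": "send_rows", "body": {"motion": [[0,0,0,0,0,0],[0,0,0,0,0,0],[0,0,0,0,0,0],[0,0,0,0,0,0],[0,0,0,0,0,0],[0,0,0,0,0,0]], "fingers": 1}}

```text
time: 2.9
position: [0.5552, -0.3646, 0.242]
tcp_rot: [[0.999, -0.036, 0.002], [-0.036, -0.999, -0.002], [0.002, 0.002, -1.0]]
force: [-0.4, -0.3, 5.4]
finger_gap: 0.0332
gripper_force: 60.6
```

Run:
```python
from h import *
from bench import arm
s=arm.sense();f=arm.grab_frame('wrist');pickle.dump((s,f),open('w2.pkl','wb'))
cv2.imwrite('pics/w2.png',f['image'][:,:,::-1])
print(s['time'],s['position'],s['tcp_rot'].round(4),s['force'],s['finger_gap'],s['gripper_force'])
```

```text
2.9 [ 0.55524898 -0.36455289  0.24199554] [[ 0.9993 -0.0361  0.0018]
 [-0.0361 -0.9993 -0.0017]
 [ 0.0018  0.0016 -1.    ]] [-0.39612534 -0.26753158  5.3652106 ] 0.03319070282336664 60.59609770774841
```

View pics/w2.png

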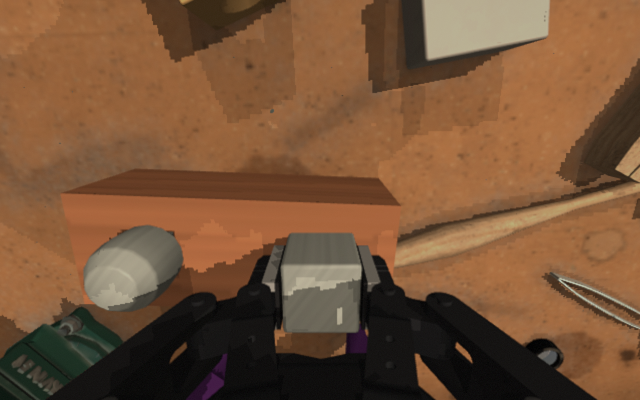

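Head is held squarely between the pads at about (321,262); round stake untouched. Lifting.

Request:
{"method": "send_rows", "body": {"motion": [[0,0,-0.1,0,0,0],[0,0,-0.25,0,0,0],[0,0,-0.45,0,0,0],[0,0,-0.65,0,0,0],[0,0,-0.82,0,0,0],[0,0,-0.82,0,0,0]]}}

```text
time: 3.7
position: [0.5553, -0.3644, 0.4069]
tcp_rot: [[0.999, -0.036, 0.004], [-0.036, -0.999, -0.003], [0.004, 0.003, -1.0]]
force: [0.8, -0.8, -3.4]
finger_gap: 0.033
gripper_force: 60.1
```

Request:
{"method": "send_rows", "body": {"motion": [[-0.02,-0.2,0,0,0,0],[-0.06,-0.45,0,0,0,0],[-0.1,-0.7,0,0,0,0],[-0.12,-1,0,0,0,0]]}}

```text
time: 4.2
position: [0.5372, -0.1621, 0.4016]
tcp_rot: [[0.999, -0.038, -0.004], [-0.038, -0.999, 0.002], [-0.004, -0.002, -1.0]]
force: [0.5, 0.4, -2.5]
finger_gap: 0.0334
gripper_force: 60.5
```

Request:
{"method": "send_rows", "body": {"motion": [[-0.04,-0.3,0,0,0,0],[-0.08,-0.6,0,0,0,0],[-0.12,-0.85,0,0,0,0],[-0.14,-0.98,0,0,0,0],[-0.14,-0.98,0,0,0,0],[-0.14,-0.98,0,0,0,0]]}}

```text
time: 4.95
position: [0.517, 0.0331, 0.4031]
tcp_rot: [[0.999, -0.036, -0.003], [-0.036, -0.999, -0.001], [-0.003, 0.001, -1.0]]
force: [0.4, 0.1, -2.3]
finger_gap: 0.0332
gripper_force: 60.7
```

Run:
```python
from h import *
from bench import arm
s=arm.sense();f=arm.grab_frame('wrist');pickle.dump((s,f),open('w3.pkl','wb'))
g=arm.grab_frame('side');pickle.dump((s,g),open('s3.pkl','wb'))
a=f['image'];u=proj(f,[[.57,.029,.09]],s)[0];print(u)
cv2.imwrite('pics/w3.png',a[:,:,::-1])
print(s['time'],s['position'],s['tcp_rot'].round(4),s['force'],s['finger_gap'],s['gripper_force'])
```

```text
[323.98114766 133.43972889]
4.95 [0.51699555 0.03308321 0.40307578] [[ 9.993e-01 -3.600e-02 -2.800e-03]
 [-3.600e-02 -9.994e-01 -7.000e-04]
 [-2.800e-03  8.000e-04 -1.000e+00]] [ 0.3850573   0.1292589  -2.33055615] 0.033166115988866034 60.65064311027527
```

View pics/w3.png

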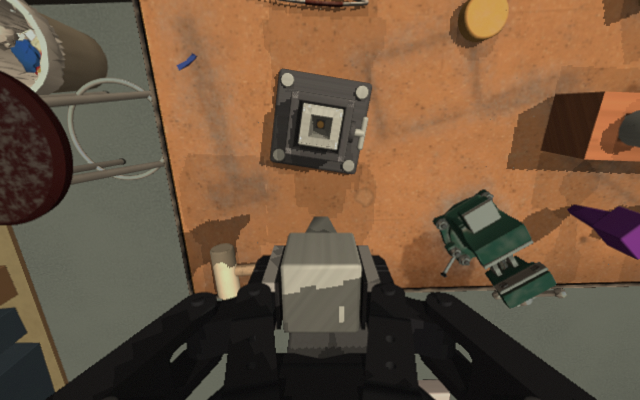

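Wrist view: holder base plate (275–370, 70–172), sleeve top around (320,127), its dark mouth at (320,125); held stake at (320,270). I'll enlarge the sleeve from both views.

Run:
```python
from h import *
s,f=pickle.load(open('w3.pkl','rb'));s,g=pickle.load(open('s3.pkl','rb'))
a=cv2.resize(f['image'][85:165,290:350],None,fx=7,fy=7,interpolation=2)
b=cv2.resize(g['image'][205:285,240:294],None,fx=7,fy=7,interpolation=2)
cv2.imwrite('pics/w3c.png',np.hstack([a,b])[:,:,::-1])
```

```text
(no output)
```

View pics/w3c.png

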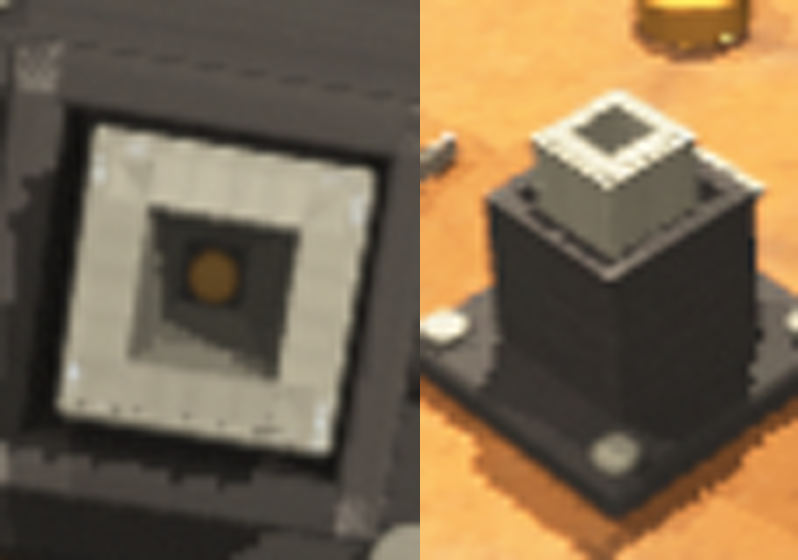

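Run:
```python
from h import *
from scipy.optimize import least_squares as L
s,f=pickle.load(open('w3.pkl','rb'));s,g=pickle.load(open('s3.pkl','rb'))
A=np.array([(95,123),(378,170),(332,455),(58,412)])/7-.43+[290,85]
M=np.array([(150,205),(300,230),(277,380),(128,357)])/7-.43+[290,85]
B=np.array([(198,90),(275,137),(190,188),(112,137)])/7-.43+[240,205]
q=np.array([(1,1),(1,-1),(-1,-1),(-1,1)])/2
def sq(p,w):
    c,n=np.cos(p[3]),np.sin(p[3]);return np.c_[p[:2]+w*q@np.array([[c,n],[-n,c]]),np.full(4,p[2])]
def rep(n,fun,p0=[.57,.03,.09,-.2]):
    r=L(fun,p0,x_scale=[.01,.01,.01,.1]);print(n,r.x[:3].round(4),np.degrees(r.x[3]).round(2),'rms',np.sqrt(np.mean(r.fun**2)).round(2));return r.x
wr=lambda p:np.r_[(proj(f,sq(p,.036),s)-A).ravel(),(proj(f,sq(p,.0194),s)-M).ravel()]
si=lambda p:(proj(g,sq(p,.036))-B).ravel()
rep('wrist',wr);rep('side',si)
x=rep('both',lambda p:np.r_[wr(p),si(p)])
print('side proj col top',[(proj(g,onz(f,(0,0),.07,s)))])
for z in(.078,.088,.098):
  rep('wrist z%.3f'%z,lambda p:wr([p[0],p[1],z,p[3]]))
  rep('side z%.3f'%z,lambda p:si([p[0],p[1],z,p[3]]))
# column top corners in side view at 0.07 (left,right,front) 
for u in[(67,197),(345,187),(190,275)]: print('col',onz(g,np.array(u)/7-.43+[240,205],.07).round(4))
# tip in wrist view
R=s['tcp_rot'];print('tip px wrist',proj(f,[s['position']+R@[0,0,.233]],s),proj(g,[s['position']+R@[0,0,.233],s['position']+R@[0,0,.142]]))
```

```text
wrist [0.5762 0.0321 0.0896] -10.78 rms 0.18
side [0.5868 0.0158 0.0734] -100.61 rms 0.11
both [0.576  0.032  0.0876] -15.9 rms 5.52
side proj col top [array([[123.40181478, 287.73292886]])]
wrist z0.078 [0.5755 0.0322 0.09  ] -10.78 rms 0.67
side z0.078 [0.5829 0.0206 0.0968] -100.61 rms 0.13
wrist z0.088 [0.5761 0.0322 0.0817] -10.78 rms 0.2
side z0.088 [0.5742 0.0309 0.09  ] -100.61 rms 0.24
wrist z0.098 [0.5767 0.0321 0.09  ] -10.78 rms 0.53
side z0.098 [0.5656 0.0412 0.09  ] -100.61 rms 0.38
col [0.6035 0.0574 0.07  ]
col [0.5352 0.0073 0.07  ]
col [0.5494 0.0664 0.07  ]
tip px wrist [[322.06074368 221.32935027]] [[288.31468613 200.37524902]
 [287.19587598 157.95354543]]
```

Request:
{"method": "send_rows", "body": {"motion": [[0.1,-0.002,0.05,0,0,0.05],[0.2,-0.004,0.15,0,0,0.096],[0.29,-0.0055,0.25,0,0,0.096],[0.2925,-0.0055,0.34,0,0,0.096],[0.2925,-0.0055,0.34,0,0,0.096],[0.2925,-0.0055,0.34,0,0,0.096]]}}

```text
time: 5.8
position: [0.576, 0.0317, 0.3372]
tcp_rot: [[0.982, -0.187, 0.001], [-0.187, -0.982, -0.0], [0.001, 0.0, -1.0]]
force: [-0.3, 0.2, -2.3]
finger_gap: 0.0329
gripper_force: 60.4
```

Run:
```python
from h import *
from bench import arm
s=arm.sense();f=arm.grab_frame('wrist');pickle.dump((s,f),open('w4.pkl','wb'))
g=arm.grab_frame('side');pickle.dump((s,g),open('s4.pkl','wb'));h=arm.grab_frame('top')
R=s['tcp_rot'];p=s['position']
print(s['time'],p,np.degrees(np.arctan2(R[1,0],R[0,0])),R[:,2],s['force'],s['torque'],s['finger_gap'])
m=[.576,.032,.088]
print('tip side',proj(g,[p+R@[0,0,.233]]),'mouth',proj(g,[m]),'wrist',proj(f,[p+R@[0,0,.233],m],s))
a=cv2.resize(f['image'][180:320,270:370],None,fx=4,fy=4,interpolation=2)
b=cv2.resize(g['image'][160:280,230:310],None,fx=4.667,fy=4.667,interpolation=2)[:560]
cv2.imwrite('pics/w4.png',np.hstack([a,b])[:,:,::-1])
```

```text
5.8 [0.57598088 0.03169824 0.33715922] -10.77130783409945 [ 7.07871979e-04 -2.10694423e-04 -9.99999727e-01] [-0.26938604  0.22145622 -2.26455525] [-0.04669956 -0.02978674 -0.07901877] 0.032915328188368224
tip side [[265.93249797 217.89378672]] mouth [[266.28758645 224.16642805]] wrist [[322.31127936 221.10621457]
 [321.79798219 213.69588813]]
```

View pics/w4.png

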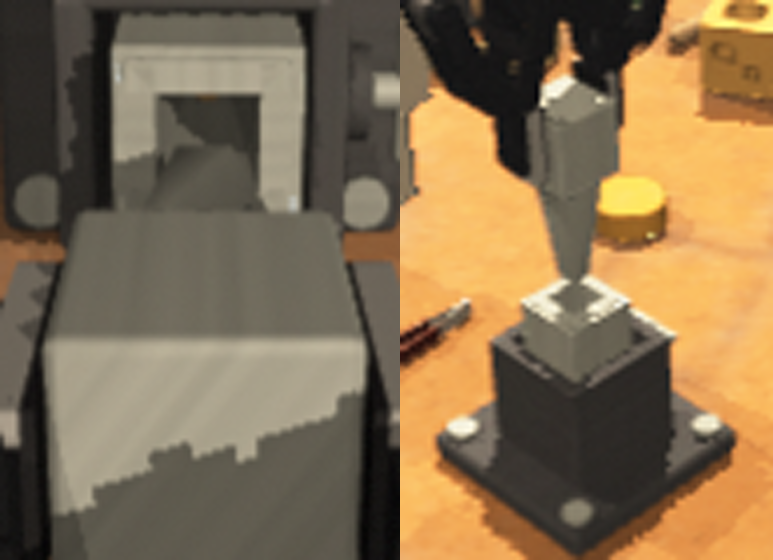

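Tang tip sits just above the mouth, and both views agree within about 2 mm. Lowering by feel.

Request:
{"method": "send_rows", "body": {"motion": [[0,0,0.06,0,0,0],[0,0,0.12,0,0,0],[0,0,0.16,0,0,0],[0,0,0.19,0,0,0],[0,0,0.2,0,0,0],[0,0,0.2,0,0,0]]}}

```text
time: 6.7
position: [0.5758, 0.0324, 0.2966]
tcp_rot: [[0.983, -0.186, -0.0], [-0.186, -0.983, -0.0], [-0.0, 0.0, -1.0]]
force: [-0.3, 0.2, -3.3]
finger_gap: 0.0333
gripper_force: 60.4
```

Request:
{"method": "send_rows", "body": {"motion": [[0,0,0.01,0,0,0],[0,0,0.02,0,0,0],[0,0,0.03,0,0,0],[0,0,0.03,0,0,0]]}}

```text
time: 7.2
position: [0.576, 0.0322, 0.2908]
tcp_rot: [[0.983, -0.186, 0.001], [-0.186, -0.983, -0.001], [0.001, 0.0, -1.0]]
force: [2.1, -0.8, -3.1]
finger_gap: 0.0334
gripper_force: 60.4
```

Request:
{"method": "send_rows", "body": {"motion": [[0.004,0,0,0,0,0],[0.0075,0,0,0,0,0],[0.0075,0,0.01,0,0,0],[0.0075,0,0.015,0,0,0],[0.0075,0,0.015,0,0,0]]}}

```text
time: 7.82
position: [0.5772, 0.0318, 0.2877]
tcp_rot: [[0.983, -0.186, -0.0], [-0.186, -0.983, -0.001], [-0.0, 0.001, -1.0]]
force: [-0.2, -2.2, -1.5]
finger_gap: 0.0334
gripper_force: 60.6
```

Request:
{"method": "send_rows", "body": {"motion": [[0,0,0.005,0,0,0],[0,0,0.01,0,0,0],[0,0,0.01,0,0,0]]}}

```text
time: 8.2
position: [0.5773, 0.0317, 0.2858]
tcp_rot: [[0.983, -0.186, 0.0], [-0.186, -0.983, -0.001], [0.0, 0.001, -1.0]]
force: [-1.1, -4.5, 1.3]
finger_gap: 0.033
gripper_force: 60.8
```

Request:
{"method": "send_rows", "body": {"motion": [[0,0.003,0,0,0,0],[0,0.006,0,0,0,0],[0,0.006,0,0,0,0]]}}

```text
time: 8.57
position: [0.5771, 0.0312, 0.2856]
tcp_rot: [[0.983, -0.186, 0.0], [-0.186, -0.983, 0.001], [0.0, -0.001, -1.0]]
force: [0.4, -1.1, -2.1]
finger_gap: 0.0334
gripper_force: 60.8
```

Request:
{"method": "send_rows", "body": {"motion": [[0,0,0.005,0,0,0],[0,0,0.01,0,0,0],[0,0,0.01,0,0,0]]}}

```text
time: 8.95
position: [0.5771, 0.0311, 0.2835]
tcp_rot: [[0.983, -0.186, 0.0], [-0.186, -0.983, 0.0], [-0.0, -0.0, -1.0]]
force: [0.2, -1.8, -1.8]
finger_gap: 0.0332
gripper_force: 60.7
```

Request:
{"method": "send_rows", "body": {"motion": [[0.001,0.003,0,0,0,0],[0.001,0.003,0.005,0,0,0],[0.001,0.003,0.01,0,0,0],[0.001,0.003,0.01,0,0,0]]}}

```text
time: 9.45
position: [0.5771, 0.0306, 0.2817]
tcp_rot: [[0.983, -0.186, -0.0], [-0.186, -0.983, 0.001], [-0.0, -0.001, -1.0]]
force: [0.1, 1.4, -1.4]
finger_gap: 0.0331
gripper_force: 60.6
```

Request:
{"method": "send_rows", "body": {"motion": [[0,0,0.005,0,0,0],[0,0,0.01,0,0,0],[0,0,0.01,0,0,0]]}}

```text
time: 9.82
position: [0.5771, 0.0306, 0.28]
tcp_rot: [[0.983, -0.186, 0.0], [-0.186, -0.983, 0.001], [0.0, -0.001, -1.0]]
force: [-1.0, 3.1, 1.8]
finger_gap: 0.0332
gripper_force: 61.0
```

Request:
{"method": "send_rows", "body": {"motion": [[-0.0008,-0.002,0,0,0,0],[-0.0008,-0.002,0,0,0,0],[-0.0008,-0.002,0,0,0,0]]}}

```text
time: 10.2
position: [0.577, 0.0308, 0.2799]
tcp_rot: [[0.983, -0.186, 0.0], [-0.186, -0.983, 0.0], [0.0, -0.0, -1.0]]
force: [-0.8, 2.9, 2.7]
finger_gap: 0.0328
gripper_force: 61.1
```

Request:
{"method": "send_rows", "body": {"motion": [[0,0,0.005,0,0,0],[0,0,0.01,0,0,0],[0,0,0.01,0,0,0]]}}

```text
time: 10.58
position: [0.577, 0.0308, 0.2786]
tcp_rot: [[0.983, -0.186, 0.001], [-0.186, -0.983, 0.0], [0.001, -0.0, -1.0]]
force: [-2.4, 3.0, 7.7]
finger_gap: 0.0335
gripper_force: 61.8
```

Request:
{"method": "send_rows", "body": {"motion": [[0,0,-0.01,0,0,0],[-0.002,-0.002,-0.01,0,0,0],[-0.002,-0.002,-0.01,0,0,0]]}}

```text
time: 10.95
position: [0.577, 0.0309, 0.2797]
tcp_rot: [[0.983, -0.186, 0.001], [-0.186, -0.983, -0.001], [0.001, 0.001, -1.0]]
force: [-0.1, 2.3, 2.9]
finger_gap: 0.0333
gripper_force: 61.2
```

Request:
{"method": "send_rows", "body": {"motion": [[0,0,0.005,0,0,0],[0,0,0.01,0,0,0],[0,0,0.01,0,0,0]]}}

```text
time: 11.32
position: [0.5769, 0.0309, 0.2786]
tcp_rot: [[0.983, -0.186, 0.001], [-0.186, -0.983, -0.001], [0.001, 0.0, -1.0]]
force: [-2.1, 1.6, 8.1]
finger_gap: 0.0334
gripper_force: 61.8
```

Request:
{"method": "send_rows", "body": {"motion": [[0,0,-0.01,0,0,0],[0,0,-0.015,0,0,0],[0,0,-0.015,0,0,0]]}}

```text
time: 11.7
position: [0.577, 0.0309, 0.2803]
tcp_rot: [[0.983, -0.186, 0.0], [-0.186, -0.983, -0.001], [0.001, 0.0, -1.0]]
force: [1.8, 1.1, -0.5]
finger_gap: 0.0331
gripper_force: 60.9
```

Request:
{"method": "send_rows", "body": {"motion": [[-0.003,0,0,0,0,0],[-0.005,0,0,0,0,0],[-0.005,0,0,0,0,0]]}}

```text
time: 12.08
position: [0.5765, 0.031, 0.2808]
tcp_rot: [[0.983, -0.186, 0.003], [-0.186, -0.983, -0.001], [0.003, 0.0, -1.0]]
force: [4.6, -1.1, -3.2]
finger_gap: 0.0331
gripper_force: 60.7
```

Request:
{"method": "send_rows", "body": {"motion": [[0.005,0,0,0,0,0],[0.01,0,0,0,0,0],[0.01,0,0,0,0,0]]}}

```text
time: 12.45
position: [0.5773, 0.0309, 0.2805]
tcp_rot: [[0.983, -0.186, -0.001], [-0.186, -0.983, -0.0], [-0.001, 0.001, -1.0]]
force: [1.3, -1.6, -0.9]
finger_gap: 0.0334
gripper_force: 60.6
```

Request:
{"method": "send_rows", "body": {"motion": [[0.002,0,0.004,0,0,0],[-0.003,0.004,0.008,0,0,0],[-0.007,0,0.012,0,0,0],[-0.003,-0.004,0.016,0,0,0],[0.001,0,0.02,0,0,0],[-0.003,0.003,0.02,0,0,0],[-0.005,0,0.02,0,0,0],[-0.003,0,0.02,0,0,0]]}}

```text
time: 13.45
position: [0.577, 0.031, 0.2782]
tcp_rot: [[0.983, -0.186, 0.001], [-0.186, -0.983, -0.001], [0.001, 0.001, -1.0]]
force: [-1.2, -1.2, 9.2]
finger_gap: 0.033
gripper_force: 62.1
```

Request:
{"method": "send_rows", "body": {"motion": [[0,0,0,0,0,0],[0,0,0,0,0,0]]}}

```text
time: 13.7
position: [0.577, 0.031, 0.2782]
tcp_rot: [[0.983, -0.186, 0.001], [-0.186, -0.983, -0.001], [0.001, 0.0, -1.0]]
force: [-1.0, -0.1, 10.7]
finger_gap: 0.0333
gripper_force: 62.1
```

Request:
{"method": "send_rows", "body": {"motion": [[0,0,0,0,0,0.01],[0,0,0,0,0,0.02],[0,0,0,0,0,0.02]]}}

```text
time: 14.08
position: [0.5769, 0.0311, 0.2781]
tcp_rot: [[0.977, -0.213, 0.001], [-0.213, -0.977, -0.002], [0.001, 0.001, -1.0]]
force: [-0.9, -0.3, 9.2]
finger_gap: 0.0334
gripper_force: 62.2
```

```bash
cat > st.py <<'E'
from h import *
from bench import arm
s=arm.sense();R=s['tcp_rot'];print(s['time'],s['position'].round(5),np.degrees(np.arctan2(R[1,0],R[0,0])).round(3),R[:,2].round(4),s['force'].round(2),s['torque'].round(3))
E
python3 st.py
```

```text
14.075 [0.57692 0.03106 0.27813] -12.289 [ 8.0e-04 -1.6e-03 -1.0e+00] [-0.87 -0.33  9.22] [-0.084  0.13   0.982]
```

Request:
{"method": "send_rows", "body": {"motion": [[0,0,0,0,0,-0.015],[0,0,0,0,0,-0.03],[0,0,0,0,0,-0.04],[0,0,0,0,0,-0.04]]}}

```text
time: 14.58
position: [0.5769, 0.0308, 0.2781]
tcp_rot: [[0.987, -0.159, 0.001], [-0.159, -0.987, 0.0], [0.001, -0.0, -1.0]]
force: [-1.8, -1.5, 9.0]
finger_gap: 0.0334
gripper_force: 62.3
```

```bash
python3 st.py
```

```text
14.575 [0.57695 0.03082 0.27812] -9.17 [ 8.e-04  3.e-04 -1.e+00] [-1.8  -1.48  9.04] [-0.281  0.163 -1.452]
```

Request:
{"method": "send_rows", "body": {"motion": [[0,0,0,0,0,0.01],[0,0,0.002,0,0,0.0205],[0,0,0.004,0,0,0.0205],[0,0,0.006,0,0,0.0205],[0,0,0.006,0,0,0.0205]]}}

```text
time: 15.2
position: [0.5769, 0.031, 0.2775]
tcp_rot: [[0.982, -0.187, 0.001], [-0.187, -0.982, -0.001], [0.001, 0.0, -1.0]]
force: [-1.9, -0.5, 12.4]
finger_gap: 0.033
gripper_force: 62.4
```

```bash
python3 st.py
```

```text
15.2 [0.57692 0.03099 0.27747] -10.755 [ 1.1e-03 -7.0e-04 -1.0e+00] [-1.86 -0.54 12.39] [-0.114  0.392 -0.119]
```

Request:
{"method": "send_rows", "body": {"motion": [[-0.002,0,0.002,0,0,0],[-0.002,0,0.004,0,0,0],[-0.002,0,0.005,0,0,0],[-0.002,0,0.005,0,0,0]]}}

```text
time: 15.7
position: [0.5767, 0.031, 0.277]
tcp_rot: [[0.982, -0.187, 0.002], [-0.187, -0.982, -0.001], [0.002, 0.0, -1.0]]
force: [-2.6, -0.7, 13.8]
finger_gap: 0.0333
gripper_force: 62.6
```

Request:
{"method": "send_rows", "body": {"motion": [[0,0,0,0,0,0],[0,0,0,0,0,0],[0,0,0,0,0,0],[0,0,0,0,0,0]]}}

```text
time: 16.2
position: [0.5767, 0.031, 0.277]
tcp_rot: [[0.982, -0.187, 0.002], [-0.187, -0.982, -0.001], [0.002, 0.0, -1.0]]
force: [-3.0, -0.7, 15.0]
finger_gap: 0.0334
gripper_force: 62.6
```

```bash
python3 st.py
python3 - <<'E'
from h import *
from bench import arm
s=arm.sense();g=arm.grab_frame('side');pickle.dump((s,g),open('s5.pkl','wb'))
cv2.imwrite('pics/s5.png',cv2.resize(g['image'][160:260,225:315],None,fx=6,fy=6,interpolation=2)[:,:,::-1])
E
```

```text
16.2 [0.57674 0.03101 0.27702] -10.754 [ 2.2e-03 -8.0e-04 -1.0e+00] [-2.99 -0.67 14.98] [-0.147  0.397 -0.176]
```

View pics/s5.png

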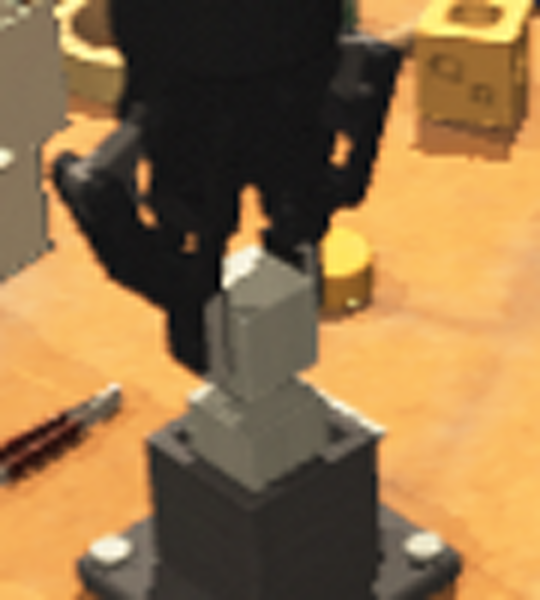

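Run:
```python
from h import *
s,g=pickle.load(open('s5.pkl','rb'));R=s['tcp_rot'];p=s['position']
R=np.c_[R[:,0],-R[:,1],[0,0,1]]
def pts(w,z):return [[p[0],p[1],z]+R@[a*w/2,b*w/2,0] for a,b in((-1,1),(1,1),(-1,-1))]
for n,w,z in[('headtop',.034,.135),('under',.034,.099),('mouth.087',.036,.087),('mouth.083',.036,.083)]:
    print(n,((proj(g,pts(w,z))-[225,160]+.43)*6).round(0).tolist())
```

```text
headtop [[238.0, 316.0], [173.0, 276.0], [313.0, 275.0]]
under [[244.0, 402.0], [180.0, 361.0], [317.0, 360.0]]
mouth.087 [[246.0, 432.0], [178.0, 389.0], [322.0, 387.0]]
mouth.083 [[247.0, 441.0], [179.0, 398.0], [323.0, 396.0]]
```

Request:
{"method": "send_rows", "body": {"motion": [[0,0,-0.006,0,0,0],[-0.008,0,-0.006,0,0,0],[-0.004,-0.006,-0.006,0,0,0.008],[0.004,0,-0.006,0,0,0],[-0.004,0.006,-0.006,0,0,-0.008],[-0.008,0,-0.006,0,0,0],[-0.004,-0.003,-0.006,0,0,0.004],[-0.004,0,-0.006,0,0,0]]}}

```text
time: 17.25
position: [0.5765, 0.031, 0.2777]
tcp_rot: [[0.982, -0.187, 0.003], [-0.187, -0.982, -0.001], [0.003, 0.0, -1.0]]
force: [0.4, -0.9, 10.5]
finger_gap: 0.0332
gripper_force: 62.3
```

```bash
python3 st.py
```

```text
17.25 [0.57648 0.03104 0.27773] -10.758 [ 0.0033 -0.001  -1.    ] [ 0.38 -0.93 10.46] [-0.112  0.085 -0.325]
```

Request:
{"method": "send_rows", "body": {"motion": [[0,0,0.003,0,0,0],[0,0,0.006,0,0,0],[0,0,0.006,0,0,0],[0,0,0.006,0,0,0]]}}

```text
time: 17.75
position: [0.5765, 0.031, 0.2771]
tcp_rot: [[0.982, -0.187, 0.004], [-0.187, -0.982, -0.001], [0.004, 0.0, -1.0]]
force: [-0.4, -0.8, 13.7]
finger_gap: 0.0329
gripper_force: 62.6
```

```bash
python3 st.py
```

```text
17.75 [0.57646 0.03103 0.27713] -10.782 [ 0.0037 -0.001  -1.    ] [-0.42 -0.79 13.68] [-0.231  0.215 -0.315]
```

Request:
{"method": "send_rows", "body": {"motion": [[0,0,0.002,0,0,0],[0,0,0.004,0,0,0],[0,0,0.004,0,0,0],[0,0,0.004,0,0,0]]}}

```text
time: 18.25
position: [0.5764, 0.031, 0.2767]
tcp_rot: [[0.982, -0.187, 0.004], [-0.187, -0.982, -0.001], [0.004, 0.0, -1.0]]
force: [-0.7, -1.9, 16.6]
finger_gap: 0.0329
gripper_force: 62.8
```

Request:
{"method": "send_rows", "body": {"motion": [[0,0,0,0,0,0],[0,0,0,0,0,0],[0,0,0,0,0,0],[0,0,0,0,0,0],[0,0,0,0,0,0],[0,0,0,0,0,0]]}}

```text
time: 19.0
position: [0.5764, 0.031, 0.2767]
tcp_rot: [[0.982, -0.187, 0.004], [-0.187, -0.982, -0.001], [0.004, 0.0, -1.0]]
force: [-1.1, -1.0, 15.8]
finger_gap: 0.033
gripper_force: 62.8
```

```bash
python3 st.py
python3 - <<'E'
from h import *
from bench import arm
g=arm.grab_frame('side');s,g4=pickle.load(open('s4.pkl','rb'))
for n,q in(('s4',g4),('now',g)):
  for c in(259,261,274,276): print(n,c,q['image'][216:244,c].mean(1).round().astype(int).tolist())
E
```

```text
19.0 [0.5764  0.03104 0.2767 ] -10.779 [ 0.0039 -0.001  -1.    ] [-1.15 -1.   15.79] [-0.262  0.362 -0.28 ]
s4 259 [176, 177, 181, 183, 182, 182, 206, 232, 232, 197, 210, 116, 104, 103, 103, 103, 103, 104, 105, 103, 88, 64, 114, 102, 53, 44, 47, 46]
s4 261 [175, 183, 184, 182, 185, 209, 233, 206, 221, 232, 226, 216, 158, 107, 106, 107, 106, 107, 106, 107, 106, 96, 57, 62, 107, 55, 44, 45]
s4 274 [168, 166, 171, 175, 181, 221, 234, 226, 223, 211, 188, 145, 94, 95, 95, 95, 95, 96, 95, 95, 92, 76, 98, 99, 80, 42, 41, 42]
s4 276 [171, 173, 176, 179, 184, 187, 212, 236, 196, 238, 127, 94, 93, 94, 94, 94, 94, 94, 95, 92, 77, 92, 104, 70, 40, 41, 41, 41]
now 259 [49, 61, 47, 45, 33, 34, 54, 122, 207, 177, 132, 123, 123, 103, 103, 103, 103, 103, 104, 103, 88, 54, 54, 54, 50, 44, 47, 46]
now 261 [95, 94, 93, 94, 95, 96, 95, 94, 94, 118, 131, 125, 120, 130, 104, 106, 106, 106, 106, 105, 104, 94, 58, 52, 54, 54, 43, 46]
now 274 [95, 93, 94, 94, 94, 96, 119, 95, 92, 92, 97, 95, 98, 97, 95, 94, 93, 94, 94, 95, 93, 68, 47, 41, 42, 41, 39, 41]
now 276 [97, 97, 98, 97, 102, 140, 171, 186, 136, 92, 92, 97, 94, 92, 94, 93, 94, 94, 94, 92, 72, 41, 41, 41, 40, 39, 41, 41]
```

Steady push of about 16 N held. Unloading, then opening.

Request:
{"method": "send_rows", "body": {"motion": [[0,0,-0.007,0,0,0],[0,0,-0.014,0,0,0],[0,0,-0.021,0,0,0],[0,0,-0.026,0,0,0],[0,0,-0.026,0,0,0]]}}

```text
time: 19.68
position: [0.5766, 0.031, 0.2792]
tcp_rot: [[0.982, -0.187, 0.002], [-0.187, -0.982, -0.001], [0.002, 0.0, -1.0]]
force: [3.3, -1.8, 3.4]
finger_gap: 0.0331
gripper_force: 61.4
```

Request:
{"method": "send_rows", "body": {"motion": [[0,0,0,0,0,0],[0,0,0,0,0,0],[0,0,0,0,0,0],[0,0,0,0,0,0],[0,0,0,0,0,0],[0,0,0,0,0,0]], "fingers": 0}}

```text
time: 20.42
position: [0.5759, 0.0313, 0.2789]
tcp_rot: [[0.982, -0.187, -0.0], [-0.187, -0.982, -0.0], [-0.0, 0.0, -1.0]]
force: [0.3, -0.6, -0.3]
finger_gap: 0.0852
gripper_force: 0.0
```

Request:
{"method": "send_rows", "body": {"motion": [[0,0,-0.1,0,0,0],[0,0,-0.25,0,0,0],[0,0,-0.45,0,0,0],[0,0,-0.65,0,0,0],[0,0,-0.7,0,0,0],[0,0,-0.7,0,0,0]]}}

```text
time: 21.18
position: [0.5758, 0.0313, 0.419]
tcp_rot: [[0.982, -0.187, 0.001], [-0.187, -0.982, -0.0], [0.001, 0.0, -1.0]]
force: [0.4, -0.7, -0.2]
finger_gap: 0.0857
gripper_force: 0.0
```

```bash
python3 st.py
python3 - <<'E'
from h import *
from bench import arm
s=arm.sense();f=arm.grab_frame('wrist');g=arm.grab_frame('side');pickle.dump((s,f,g),open('e.pkl','wb'))
print('proj head top .138',proj(f,[[.577,.031,.138]],s),proj(g,[[.577,.031,.138],[.577,.031,.102]]))
for c in(259,261,276): print(c,g['image'][210:240,c].mean(1).round().astype(int).tolist())
cv2.imwrite('pics/e.png',np.hstack([f['image'][60:340,230:410],g['image'][150:290,220:310].repeat(2,0).repeat(2,1)]).repeat(2,0).repeat(2,1)[:,:,::-1])
E
```

```text
21.175 [0.57577 0.03129 0.41898] -10.763 [ 6.e-04 -1.e-04 -1.e+00] [ 0.4  -0.67 -0.19] [0.041 0.    0.031]
proj head top .138 [[322.13477385 199.72085086]] [[264.92772105 204.23863868]
 [265.85512902 218.44516416]]
259 [108, 107, 107, 106, 106, 106, 104, 105, 105, 104, 110, 148, 202, 222, 154, 127, 125, 116, 103, 103, 103, 103, 104, 104, 105, 103, 87, 54, 54, 56]
261 [120, 110, 110, 110, 109, 109, 109, 109, 108, 108, 108, 113, 144, 117, 119, 129, 126, 115, 129, 104, 106, 106, 105, 106, 105, 106, 104, 94, 58, 53]
276 [98, 97, 98, 98, 98, 98, 98, 98, 98, 100, 131, 185, 193, 228, 210, 149, 100, 94, 93, 94, 93, 94, 95, 94, 95, 93, 72, 41, 41, 45]
```

Picture quota is used up, so I'll check the seating numerically in the side view.

Run:
```python
from h import *
s,f,g=pickle.load(open('e.pkl','rb'))
a=g['image'].mean(2).round().astype(int)
print('     ',*['%3d'%c for c in range(254,282)])
for r in range(196,240): print(r,' ',*['%3d'%v for v in a[r,254:282]])
th=np.radians(-10.77);R=np.array([[np.cos(th),-np.sin(th),0],[np.sin(th),np.cos(th),0],[0,0,1]])
for n,w,z in[('top',.034,.1385),('under',.034,.1025),('mouth',.036,.0905),('mouth-3',.036,.0875)]:
    print(n,proj(g,[[.5768,.031,z]+R@[x*w/2,y*w/2,0] for x,y in((-1,1),(1,1),(-1,-1))]).round(1).tolist())
```

```text
254 255 256 257 258 259 260 261 262 263 264 265 266 267 268 269 270 271 272 273 274 275 276 277 278 279 280 281
196   177 176 175 178 181 181 180 179 178 175 174 174 174 175 177 177 177 175 172 172 174 174 174 175 177 178 179 180
197   177 176 179 180 180 180 179 178 177 179 181 181 180 179 179 178 180 181 179 178 177 178 177 173 173 175 176 178
198   179 179 180 181 179 179 179 179 182 183 184 182 181 180 182 180 182 180 179 180 173 186 194 194 193 194 194 196
199   180 181 181 182 180 178 180 182 183 186 185 185 187 189 186 182 180 181 166 183 192 193 194 194 194 194 194 194
200   181 180 180 178 176 180 183 182 182 187 190 210 231 239 219 193 182 177 188 192 194 194 194 195 195 195 194 195
201   180 180 181 179 175 176 181 186 192 210 229 236 237 237 238 231 206 183 188 193 195 195 196 197 198 198 196 195
202   180 183 184 179 174 178 189 209 230 236 236 236 237 237 238 237 240 228 206 197 195 195 196 199 197 195 194 193
203   179 181 182 183 184 208 232 237 235 236 236 237 237 237 238 238 237 236 237 223 206 199 198 197 196 196 195 193
204   177 180 186 207 232 239 237 237 236 23
[... 3723 characters left out ...]
  98 100
236    87 106 113  79  56  87 101 104 106 107 104 102 106  97  94  95  93  92  93  94  92  91  72  87  98  98  92  64
237    45  69 100  78  53  54  72  94 104 107 105 103 105  98  96  94  93  93  91  91  70  47  41  82  98  74  49  40
238    46  44  49  54  55  54  52  58  89 104 104 104 105  97  95  93  93  92  76  64  47  41  41  55  50  41  39  40
239    46  47  45  46  54  56  54  53  53  74  94 102 105  99  95  93  90  72  49  39  40  41  45  41  40  40  41  42
top [[264.2, 210.7], [253.2, 204.2], [276.7, 203.9]]
under [[265.2, 225.1], [254.4, 218.4], [277.4, 218.1]]
mouth [[265.4, 230.2], [254.2, 223.0], [278.2, 222.7]]
mouth-3 [[265.5, 231.4], [254.3, 224.2], [278.3, 223.8]]
```

The gap under the head measures about 14 mm rather than 12, so the tang may have stuck about 2 mm short. I'll grip again, loosen it, and feel it in with small tilts.

Request:
{"method": "send_rows", "body": {"motion": [[0.006,0,0.2,0,0,0],[0.006,0,0.4,0,0,0],[0.006,0,0.55,0,0,0],[0.006,0,0.65,0,0,0],[0.006,0,0.68,0,0,0],[0.006,0,0.68,0,0,0]]}}

```text
time: 22.02
position: [0.5769, 0.0311, 0.2821]
tcp_rot: [[0.982, -0.187, -0.002], [-0.187, -0.982, 0.0], [-0.002, 0.0, -1.0]]
force: [-0.1, 0.0, 0.0]
finger_gap: 0.0857
gripper_force: 0.0
```

Request:
{"method": "send_rows", "body": {"motion": [[0,0,0,0,0,0],[0,0,0,0,0,0],[0,0,0,0,0,0],[0,0,0,0,0,0],[0,0,0,0,0,0],[0,0,0,0,0,0]], "fingers": 1}}

```text
time: 22.78
position: [0.5772, 0.0309, 0.2832]
tcp_rot: [[0.982, -0.187, 0.001], [-0.187, -0.982, -0.0], [0.001, 0.0, -1.0]]
force: [1.4, -1.5, 3.1]
finger_gap: 0.0329
gripper_force: 64.9
```

```bash
python3 st.py
```

```text
22.775 [0.57725 0.03092 0.28324] -10.765 [ 8.e-04 -4.e-04 -1.e+00] [ 1.37 -1.45  3.14] [-0.137  0.012 -0.065]
```

Request:
{"method": "send_rows", "body": {"motion": [[0,0,-0.01,0,0,0],[0,0,-0.02,0,0,0],[0,0,-0.025,0,0,0],[0,0,-0.025,0,0,0]]}}

```text
time: 23.28
position: [0.5771, 0.0312, 0.2879]
tcp_rot: [[0.982, -0.187, -0.0], [-0.187, -0.982, 0.0], [-0.0, -0.0, -1.0]]
force: [1.4, -0.2, -1.1]
finger_gap: 0.0327
gripper_force: 64.3
```

```bash
python3 st.py
```

```text
23.275 [0.57711 0.0312  0.2879 ] -10.752 [-3.e-04  1.e-04 -1.e+00] [ 1.36 -0.21 -1.07] [-0.147 -0.259 -0.037]
```

Request:
{"method": "send_rows", "body": {"motion": [[0.0025,0,0,0,0,0],[0.005,0,0,0,0,0],[0.005,0,0,0,0,0]]}}

```text
time: 23.65
position: [0.5776, 0.0311, 0.2878]
tcp_rot: [[0.982, -0.187, -0.001], [-0.187, -0.982, 0.0], [-0.001, -0.0, -1.0]]
force: [-0.5, -0.2, -2.9]
finger_gap: 0.0333
gripper_force: 64.4
```

Request:
{"method": "send_rows", "body": {"motion": [[-0.003,0,0,0,0,0],[-0.01,0,0,0,0,0],[-0.01,0,0,0,0,0]]}}

```text
time: 24.02
position: [0.5766, 0.0312, 0.2882]
tcp_rot: [[0.982, -0.187, 0.002], [-0.187, -0.982, -0.0], [0.002, -0.0, -1.0]]
force: [2.3, -0.9, -3.2]
finger_gap: 0.033
gripper_force: 64.4
```

Request:
{"method": "send_rows", "body": {"motion": [[0.005,0.004,0,0,0,0],[0.005,0.005,0,0,0,0],[0.005,0.005,0,0,0,0]]}}

```text
time: 24.4
position: [0.5769, 0.0304, 0.288]
tcp_rot: [[0.982, -0.187, 0.0], [-0.187, -0.982, 0.001], [0.0, -0.001, -1.0]]
force: [0.6, 2.4, -2.0]
finger_gap: 0.0334
gripper_force: 64.4
```

Request:
{"method": "send_rows", "body": {"motion": [[0,-0.005,0,0,0,0],[0,-0.01,0,0,0,0],[0,-0.01,0,0,0,0]]}}

```text
time: 24.78
position: [0.5772, 0.0316, 0.2878]
tcp_rot: [[0.983, -0.186, -0.0], [-0.186, -0.982, -0.002], [-0.0, 0.002, -1.0]]
force: [0.7, -1.0, -2.7]
finger_gap: 0.0328
gripper_force: 64.4
```

Request:
{"method": "send_rows", "body": {"motion": [[0.004,0.004,0,0,0,0],[0.008,0.004,0,0,0,0],[0.008,0.004,0,0,0,0]]}}

```text
time: 25.15
position: [0.5783, 0.0311, 0.2876]
tcp_rot: [[0.982, -0.187, -0.002], [-0.187, -0.982, 0.0], [-0.002, 0.0, -1.0]]
force: [-1.1, -0.4, -1.7]
finger_gap: 0.0329
gripper_force: 64.3
```

```bash
python3 st.py
```

```text
25.15 [0.57825 0.03111 0.28759] -10.761 [-1.8e-03  2.0e-04 -1.0e+00] [-1.07 -0.42 -1.65] [-0.02   0.285 -0.045]
```

Request:
{"method": "send_rows", "body": {"motion": [[-0.0035,0,0,0,0,0],[-0.0035,0,0.01,0,0,0],[-0.0035,0,0.015,0,0,0],[-0.0035,0,0.02,0,0,0],[-0.0035,0,0.02,0,0,0]]}}

```text
time: 25.78
position: [0.5777, 0.031, 0.284]
tcp_rot: [[0.982, -0.187, -0.001], [-0.187, -0.982, -0.0], [-0.001, 0.001, -1.0]]
force: [-3.4, -0.8, 1.1]
finger_gap: 0.0331
gripper_force: 64.8
```

```bash
python3 st.py
```

```text
25.775 [0.57773 0.03099 0.28397] -10.753 [-8.e-04 -5.e-04 -1.e+00] [-3.41 -0.81  1.07] [-0.344  0.618 -0.03 ]
```

Request:
{"method": "send_rows", "body": {"motion": [[-0.002,0,0,0,0,0],[-0.003,0,0,0,0,0],[-0.003,0,0,0,0,0]]}}

```text
time: 26.15
position: [0.5775, 0.031, 0.284]
tcp_rot: [[0.982, -0.187, 0.0], [-0.187, -0.982, -0.001], [0.0, 0.001, -1.0]]
force: [-3.4, -1.5, 1.3]
finger_gap: 0.0333
gripper_force: 64.8
```

```bash
python3 st.py
```

```text
26.15 [0.5775  0.03105 0.28395] -10.754 [ 3.e-04 -6.e-04 -1.e+00] [-3.37 -1.48  1.26] [-0.553  0.54  -0.018]
```

Request:
{"method": "send_rows", "body": {"motion": [[0,0,0.007,0,0,0],[0,0,0.014,0,0,0],[0,0,0.02,0,0,0],[0,0,0.02,0,0,0]]}}

```text
time: 26.65
position: [0.5774, 0.031, 0.2816]
tcp_rot: [[0.982, -0.187, 0.001], [-0.187, -0.982, -0.001], [0.001, 0.001, -1.0]]
force: [-5.2, -2.3, 12.2]
finger_gap: 0.0329
gripper_force: 66.3
```

```bash
python3 st.py
```

```text
26.65 [0.57736 0.03101 0.28162] -10.759 [ 1.1e-03 -7.0e-04 -1.0e+00] [-5.25 -2.32 12.18] [-0.495  1.034 -0.011]
```

Depth repeats within 0.2 mm after lifting and re-entering from another side, and the side play at 3.4 mm lift matches a home seat. One more small tilt/shift wiggle at reduced load, then the final press.

Request:
{"method": "send_rows", "body": {"motion": [[-0.004,0,-0.008,0,0,0],[-0.006,0,-0.008,0,0.005,0],[-0.006,-0.002,-0.008,0.004,0,0.006],[-0.006,0,-0.008,0,-0.005,0],[-0.006,0.002,-0.008,-0.004,0,-0.006],[-0.008,-0.001,-0.008,0,0.003,0],[-0.006,-0.002,-0.008,0,0,0],[-0.006,-0.002,-0.008,0,0,0]]}}

```text
time: 27.65
position: [0.577, 0.0312, 0.2826]
tcp_rot: [[0.982, -0.186, 0.003], [-0.186, -0.982, -0.002], [0.003, 0.001, -1.0]]
force: [-2.7, -4.6, 6.8]
finger_gap: 0.0333
gripper_force: 65.5
```

```bash
python3 st.py
```

```text
27.65 [0.57699 0.03123 0.28261] -10.747 [ 0.0027 -0.0017 -1.    ] [-2.67 -4.56  6.82] [-0.705  0.652 -0.074]
```

Request:
{"method": "send_rows", "body": {"motion": [[-0.002,0.003,0,0,0,0],[-0.003,0.005,0.004,0,0,0],[-0.003,0.005,0.009,0,0,0],[-0.003,0.005,0.014,0,0,0],[-0.003,0.005,0.014,0,0,0]]}}

```text
time: 28.28
position: [0.5766, 0.0309, 0.2812]
tcp_rot: [[0.982, -0.187, 0.005], [-0.187, -0.982, -0.0], [0.005, -0.001, -1.0]]
force: [-2.9, -2.2, 13.3]
finger_gap: 0.033
gripper_force: 66.3
```

```bash
python3 st.py
```

```text
28.275 [0.57658 0.03094 0.28122] -10.772 [ 5.e-03 -2.e-04 -1.e+00] [-2.94 -2.2  13.28] [-0.42   0.804 -0.044]
```

Request:
{"method": "send_rows", "body": {"motion": [[0,0,0,0,-0.002,0],[0.002,0,0,0,-0.004,0],[0.002,0.001,0,0,-0.004,0]]}}

```text
time: 28.65
position: [0.5774, 0.0307, 0.2814]
tcp_rot: [[0.982, -0.187, 0.001], [-0.187, -0.982, 0.001], [0.0, -0.001, -1.0]]
force: [-2.3, -2.2, 13.4]
finger_gap: 0.0332
gripper_force: 66.3
```

```bash
python3 st.py
```

```text
28.65 [0.57736 0.03067 0.28137] -10.775 [ 5.e-04  1.e-03 -1.e+00] [-2.28 -2.16 13.43] [-0.364  0.401 -0.039]
```

Request:
{"method": "send_rows", "body": {"motion": [[0,0,0.002,0,0,0],[0,0,0.004,0,0,0],[0,0,0.004,0,0,0],[0,0,0.004,0,0,0],[0,0,0.004,0,0,0],[0,0,0.004,0,0,0]]}}

```text
time: 29.4
position: [0.5773, 0.0307, 0.281]
tcp_rot: [[0.982, -0.187, 0.001], [-0.187, -0.982, 0.001], [0.001, -0.001, -1.0]]
force: [-2.9, -2.9, 15.0]
finger_gap: 0.0329
gripper_force: 66.5
```

Request:
{"method": "send_rows", "body": {"motion": [[0,0,0,0,0,0],[0,0,0,0,0,0],[0,0,0,0,0,0],[0,0,0,0,0,0]]}}

```text
time: 29.9
position: [0.5773, 0.0307, 0.281]
tcp_rot: [[0.982, -0.187, 0.001], [-0.187, -0.982, 0.001], [0.001, -0.001, -1.0]]
force: [-3.9, -1.9, 14.2]
finger_gap: 0.0331
gripper_force: 66.5
```

Request:
{"method": "send_rows", "body": {"motion": [[0,0,-0.007,0,0,0],[0,0,-0.014,0,0,0],[0,0,-0.021,0,0,0],[0,0,-0.026,0,0,0],[0,0,-0.026,0,0,0]]}}

```text
time: 30.52
position: [0.5775, 0.0307, 0.2836]
tcp_rot: [[0.982, -0.187, -0.001], [-0.187, -0.982, 0.001], [-0.001, -0.001, -1.0]]
force: [5.1, -1.8, 1.2]
finger_gap: 0.0329
gripper_force: 65.0
```

```bash
python3 st.py
```

```text
30.525 [0.57751 0.03066 0.2836 ] -10.772 [-9.0e-04  1.1e-03 -1.0e+00] [ 5.05 -1.84  1.18] [-0.345 -0.869 -0.086]
```

Request:
{"method": "send_rows", "body": {"motion": [[0.003,0.001,0,0,0,0],[0.006,0.002,0,0,0,0],[0.006,0.002,0,0,0,0]]}}

```text
time: 30.9
position: [0.5779, 0.0304, 0.2834]
tcp_rot: [[0.982, -0.187, -0.003], [-0.187, -0.982, 0.002], [-0.004, -0.001, -1.0]]
force: [5.3, 0.1, 2.5]
finger_gap: 0.0329
gripper_force: 65.0
```

Request:
{"method": "send_rows", "body": {"motion": [[0,0,0,0,0,0],[0,0,0,0,0,0],[0,0,0,0,0,0],[0,0,0,0,0,0],[0,0,0,0,0,0],[0,0,0,0,0,0]], "fingers": 0}}

```text
time: 31.65
position: [0.577, 0.0301, 0.2831]
tcp_rot: [[0.982, -0.187, -0.006], [-0.187, -0.982, 0.001], [-0.006, 0.0, -1.0]]
force: [-0.1, 0.9, -0.7]
finger_gap: 0.0856
gripper_force: 0.0
```

Request:
{"method": "send_rows", "body": {"motion": [[0,0,-0.1,0,0,0],[0,0,-0.25,0,0,0],[0,0,-0.45,0,0,0],[0,0,-0.65,0,0,0],[0,0,-0.65,0,0,0],[0,0,-0.65,0,0,0]]}}

```text
time: 32.4
position: [0.5775, 0.03, 0.4125]
tcp_rot: [[0.982, -0.187, -0.007], [-0.187, -0.982, 0.001], [-0.007, 0.0, -1.0]]
force: [-0.5, 0.1, -0.3]
finger_gap: 0.0855
gripper_force: 0.0
```

```bash
python3 st.py
python3 - <<'E'
from h import *
from bench import arm
s0,f0,g0=pickle.load(open('e.pkl','rb'))
g=arm.grab_frame('side');a=g['image'].astype(float).mean(2);b=g0['image'].astype(float).mean(2)
# head sub-pixel shift versus the last release, and fixed column for reference
for n,(r0,r1,c0,c1) in{'head':(198,222,252,281),'column':(236,275,245,290)}.items():
    print(n,cv2.phaseCorrelate(b[r0:r1,c0:c1].copy(),a[r0:r1,c0:c1].copy()))
for r in range(222,234): print(r,a[r,254:282].round().astype(int).tolist())
E
```

```text
32.4 [0.57746 0.02996 0.41245] -10.762 [-0.0073  0.0012 -1.    ] [-0.52  0.11 -0.34] [0.017 0.01  0.035]
head ((0.052657142740791585, -0.053345725369846164), 1.002520444566504)
column ((0.5202831304810758, -0.03586409505229682), 0.9930732070987862)
222 [179, 180, 180, 179, 180, 204, 195, 142, 111, 106, 108, 108, 103, 99, 98, 97, 97, 95, 94, 92, 168, 206, 193, 182, 181, 179, 177, 179]
223 [180, 181, 186, 191, 203, 222, 197, 117, 90, 103, 108, 107, 104, 99, 98, 96, 96, 85, 88, 90, 190, 222, 229, 210, 191, 181, 178, 179]
224 [185, 182, 213, 189, 191, 155, 120, 119, 95, 82, 104, 109, 108, 99, 98, 85, 88, 91, 93, 95, 95, 161, 209, 218, 214, 190, 177, 179]
225 [182, 163, 166, 202, 160, 125, 128, 129, 109, 91, 86, 94, 107, 92, 91, 95, 93, 94, 96, 97, 96, 96, 150, 183, 130, 146, 177, 180]
226 [179, 165, 126, 113, 127, 125, 122, 127, 109, 97, 94, 91, 93, 94, 94, 95, 95, 96, 97, 96, 94, 101, 100, 93, 92, 183, 209, 197]
227 [181, 174, 136, 106, 102, 116, 120, 116, 126, 112, 98, 97, 95, 95, 96, 97, 95, 94, 93, 95, 101, 96, 94, 93, 91, 118, 208, 239]
228 [168, 166, 135, 105, 105, 102, 111, 129, 127, 122, 107, 99, 96, 95, 96, 96, 95, 90, 97, 96, 94, 94, 94, 93, 91, 94, 111, 149]
229 [153, 129, 109, 106, 105, 104, 103, 104, 118, 126, 120, 118, 104, 97, 94, 94, 98, 94, 92, 94, 95, 95, 94, 92, 92, 94, 108, 113]
230 [115, 112, 110, 107, 105, 103, 104, 106, 105, 104, 123, 122, 117, 110, 100, 98, 96, 92, 90, 94, 95, 94, 93, 93, 93, 77, 82, 94]
231 [110, 87, 112, 114, 105, 104, 105, 105, 105, 106, 103, 112, 129, 115, 98, 92, 92, 91, 92, 95, 93, 96, 93, 93, 91, 76, 51, 59]
232 [66, 43, 75, 100, 105, 104, 103, 106, 106, 107, 104, 105, 107, 99, 95, 94, 93, 91, 92, 94, 94, 95, 94, 94, 90, 75, 52, 45]
233 [85, 53, 72, 99, 105, 104, 103, 106, 106, 106, 104, 104, 108, 100, 93, 93, 93, 93, 93, 94, 94, 95, 94, 92, 92, 77, 58, 67]
```

The stake came to rest in exactly the same place after the independent re-insertion, to within 0.05 px, so I take it as home. The gripper is open and clear.

```bash
python3 -c "
from bench import arm
print(arm.sign_off())"
```

```text
the job is handed in; nothing more can be done
None
```

The flat stake is in the holder's socket, pressed down with about 15–16 N and released, and the job is handed in at about 32 s; I judged it fully home because it settled at the same depth on two separate insertions (the camera check read the gap under the head nearer 14 mm than 12, within its error), and nothing else was moved on purpose.

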